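# Load a filter cartridge and slide it in to the click

## Robot

A 6-joint arm with a two-finger parallel gripper is mounted at the origin on the work surface. World frame = base frame: x ahead of the robot, y to its left, z up, the work surface at z = 0. Lengths are in m, angles in rad, forces in N, time in s.
With the tool pointing down it reaches from about 0.275 to 0.75 m from the base axis. Payload 10.2 kg.
Tool frame: the origin (TCP) lies on the centre line of the jaws, within the pads' length; the fingertips stand 19 mm ahead of it and the grasp point (between the pads) is the TCP; z points along the fingers, y is the line along which they close (so a half turn about z gives the same grasp; the last joint's range is limited). The gripper opens to 85 mm and grips with 20 to 120 N. Pads are 22 mm wide; open, the fingers measure 114 mm over their backs; the gripper's body (76 mm by 85 mm) begins 54 mm behind the grasp point. The pads swing forward as they close: fully open they stand 13 mm farther back than shut.
Start: joints at [-1.374, 0.313, 1.498, -0, 1.331, -0.223], TCP at [0.214, -0.479, 0.25] pointing down, gripper open.
Joint ranges: [-2.94, 2.94], [-0.97, 2.17], [0.19, 2.56], [-1.23, 4.37], [0.02, 3.11], [-2.88, 2.88]. Speed limits (rad/s): [2.39, 2.39, 3.01, 3.14, 3.14, 3.14].

## Interface

Orientations are given as a rotation vector (axis times angle).
In Python, from workcell import bot, snapshot, camera_model gives the robot as it stands. The module is installed in compiled form; this text tells all that it offers.
- The arm moves only by the tool step_arm, never from a script. Its argument "commands" is one flat list of numbers, 5 for each row, row after row: the shift along the world's x, y, z in mm, then the turn about the world's z in rad, then the gripper command: -1 is fully open, 1 is shut, values between are in proportion. A call has exactly 10 rows; each row shifts and turns the commanded pose from where the row before left it; what a row does not reach is not made up. A row lasts 1/12 s, in which the tool goes at most 41.7 mm and 7.16 degrees, less where a joint would pass 70% of its speed; a pose out of reach is approached as far as the arm can. A call with a gripper value outside its range is refused whole. The fingers move at their own pace and stop on an object; the grip force is fixed at half the most. Time passes only in rows, so rows that do not move let the fingers close, or fill a call up. It gives the time, the measured TCP pose, the force, the opening and the grip force at its end, in the units of the state.
- bot.get_state(): the state, without advancing time (a new reading comes with each control period).
- snapshot(name): name is "scene" or "top"; returns (picture, depth): 384x512x3 uint8, blue, green, red; 384x512 float32, m along the optical axis (not along the pixel's ray), 0 where there is no reading.
- camera_model(name): a dict with "fx", "fy", "cx", "cy" (pixels), "eye" and "attitude" of the camera in the world. Camera axes: x right, y up, looking along -z (the intrinsics and any distortion apply to the point x, -y, -z); pixel columns grow to the right and rows downward; lengths in m; the calibration is good to about 2 mm. A picture is of the moment at which its call begins. camera_model takes no time and is no camera call.
- bot.close_job(): hands the job in; it is judged then, once.
The state is a dict: "time_s": time; "joint_pos": joint angles; "qd": joint speeds; "joint_torque": joint torques, N m; "eef_pos": TCP position; "orientation": TCP orientation; "wrist_force": force on the tool from outside, world axes, zero at the start; "moment": the same for the moment, N m; "opening": finger opening in m; "grasp_force": force on a finger pad.
Only numpy, scipy, OpenCV 4.12 (cv2) and the standard library are available. Lean on these libraries where they do the work, as an engineer would, in place of code of your own. Each camera call takes 0.05 s, during which the arm holds its last target. There are 200 camera calls.

## Task

Set the larger of the two filter cartridges on the bench, upright and fully home, into the round pocket of the microscope illuminator's filter slide, and let go of it without dropping it. Then pinch the slide's upright tab and push the slide in towards the tower until the sprung ball clicks into the notch in its edge, without running on past the notch. Finish while still holding the tab there, pinched, with the ball in the notch; leave the smaller cartridge and the other things on the bench where they are.

Things in the scene. Friction and masses are not known exactly. Their poses are not given: they have to be found in the camera images.
- base: The illuminator's white base, fixed: a bed 130 mm wide (x), 30 mm high, from y = -220 to +200 mm, carrying the rail. Origin on the bench under the rail's centre line; its y axis runs along the rail towards the tower, z up.
- tower (a point): Middle of the white tower, 130 mm along the base's y axis, on top of its body 135 mm above the bench. The tower is 130 mm (x) by 100 mm (y), with a camera tube on top to 192 mm, a black lamp tube sticking out 50 mm on the +x side, and a tunnel 100 mm wide, from 30 to 80 mm above the bench, through which the slide and cartridge pass along y.
- slide: Aluminium filter slide: plate 84 mm wide (x), 14 mm thick, from y = -185 to +85 mm, underside 30 mm above the bench. Origin under the pocket's centre, axes as the base. It moves only along base y (about 1 N drag). It starts with the pocket outside the tower; pushed 130 to 180 mm in +y its notch comes to the ball; it can run about 15 mm or more beyond that.
- pocket (a point): Centre of the floor of the slide's round pocket (dark floor): 46 mm in diameter, 8 mm deep, floor 36 mm and rim 44 mm above the bench. Axes as the slide.
- tab (a point): Grip point of the black upright tab on the slide, 160 mm behind the pocket (slide -y): a plate 32 mm wide (x), 12 mm thick (y), standing from 44 mm to 94 mm above the bench; this point is on its centre, 72 mm above the bench. It can be pinched from above across its thickness or its width.
- notch (a point): Centre of the notch in the slide's +x edge, 95 mm behind the pocket (slide -y): a slot 10 mm long in y, with a small dark dot on top of the plate beside it. The point lies 6 mm outside the edge, on the line along which the ball's centre rides, 37 mm above the bench. Axes as the slide; it moves with the slide.
- ball_line (a point): Centre of the sprung ball (12 mm) as it rides on the slide's +x edge; fixed, axes as base, 37 mm above the bench. A steel barrel (18 mm thick, 36 mm long) on a foot beside the rail holds it, clamped at a different place each time. Seated when notch agrees with it along y. Within 3 mm it centres a free slide by itself; pushing it out of the notch takes about 7 to 8 N.
- filter_center (a point): Centre of the larger filter cartridge, half-way up (17 mm above its underside). Black, round, upright: a foot 42 mm in diameter and 10 mm high, chamfered below, and above it a collar to grip, 34 mm in diameter and 24 mm high, 34 mm high in all, glass window on top, about 80 g. Loose on the bench to the left or to the right of the base.
- spare_center (a point): Centre of the smaller cartridge, half-way up; same shape and height, but foot 30 mm and collar 24 mm in diameter. Not to be used.
- filter: The larger filter cartridge; origin at the centre of its underside.
- spare: The smaller cartridge; origin at the centre of its underside.
- microplate: Bystander: flat clear well plate 86 x 127 x 14 mm; origin under its centre.
- tweezers: Bystander: steel tweezers 127 mm long lying flat; origin under its middle.
- dishes: Bystander: stack of three Petri dishes, 90 mm in diameter, 45 mm high; origin under its centre.
- jar: Bystander: small jar 34 mm in diameter, 55 mm high; origin under its centre.
Things that resemble listed ones, but are neither listed nor needed, are in the scene too. Leave any red look-alike of the filter alone. Leave any orange look-alike of the part that bears ball_line alone.

How it is judged:
On the way, in this order (a step that is already met when the one before it is completed fails the run):
1. the larger cartridge is fully home in the slide's pocket and let go, the slide still well short of its notch (z of filter_center in the frame of pocket between 0.0145 and 0.0195 m and horizontal distance between filter_center and pocket below 0.004 m and angle between filter_center's own z axis and vertical below 0.08 rad and contact force between the fingers and filter below 0.1 N and y of notch in the frame of ball_line below -0.05 m), for 0.2 s.
2. the slide is at its notch, held by the tab (y of notch in the frame of ball_line between -0.002 and 0.002 m and contact force between the fingers and slide above 2 N and distance between the grasp point and tab below 0.035 m), for 0.3 s.
At the end, for the whole second after the job is handed in: Larger cartridge home in the pocket (within 4 mm of its axis, height within 2.5 mm, tilt under 0.08 rad) and untouched; slide at rest with its notch within 2 mm of the ball along the rail; fingers pinch the tab (within 35 mm of its grip point, force above 2 N) (all of step 2 and z of filter_center in the frame of pocket between 0.0145 and 0.0195 m and horizontal distance between filter_center and pocket below 0.004 m and angle between filter_center's own z axis and vertical below 0.08 rad and contact force between the fingers and filter below 0.1 N and linear speed of slide below 0.005 m/s); the arm keeps its last pose, push and grip.
It fails at once if the slide runs on more than 8 mm past the notch (y of notch in the frame of ball_line above 0.008 m).
It fails at once if the cartridge is dropped or flung (faster than 0.5 m/s with no finger on it) (linear speed of filter above 0.5 m/s and contact force between the fingers and filter below 0.01 N and contact force between the fingers and slide below 0.01 N).
It fails at once if the smaller cartridge or another bystander is moved more than 30 mm (distance of any of spare, microplate, tweezers, dishes, jar from where it was at the start of the episode above 0.03 m).
It also fails if it takes over 64 s, if anything falls off the work surface, if the arm or the gripper's body presses on something with over 40 N, if the wrist force passes 120 N, or if a joint passes its speed limit or range.

## Working session

There is one attempt and no reset: what is moved stays moved. The work goes in short steps, Python scripts to look and compute and a tool call to move; the robot and the scene stay as the last step left them, time stands still between calls to the robot, and variables do not carry over. Pictures are saved under pics/ and viewed, at most 10 in all, crops included, and the job is handed in when it is done.

Besides the shell and the picture viewer there is one more tool, called by a JSON object that holds its "api" and its "payload", one argument or row to a line. step_arm: Moves the arm, as the interface text tells. Its arguments: {"type":"object","properties":{"commands":{"type":"array","items":{"type":"number"}}},"required":["commands"]}

```bash
mkdir -p pics
cat > h.py <<'E'
import numpy as np, cv2
from scipy.spatial.transform import Rotation as R
from workcell import bot, snapshot, camera_model
def cam(n):
    m=camera_model(n); a=np.array(m["attitude"],float)
    Rm=a if a.shape==(3,3) else (R.from_rotvec(a).as_matrix() if a.size==3 else R.from_quat(a).as_matrix())
    return m,Rm,np.array(m["eye"])
def pt(n,u,v,d):
    m,Rm,e=cam(n); return e+Rm@np.array([(u-m["cx"])/m["fx"]*d,-(v-m["cy"])/m["fy"]*d,-d])
def atz(n,u,v,z):
    m,Rm,e=cam(n); r=pt(n,u,v,1.)-e; return e+r*(z-e[2])/r[2]
def pix(n,p):
    m,Rm,e=cam(n); c=Rm.T@(np.array(p)-e); return m["cx"]-m["fx"]*c[0]/c[2], m["cy"]+m["fy"]*c[1]/c[2]
E
python3 - <<'E'
from h import *
for n in("scene","top"):
    print(camera_model(n)); a,d=snapshot(n); np.savez("pics/%s0.npz"%n,a=a,d=d)
    cv2.imwrite("pics/%s0.png"%n,cv2.resize(a,(768,576),interpolation=cv2.INTER_CUBIC))
print(bot.get_state())
E
```

```text
{'fx': 351.99251156433957, 'fy': 351.99251156433957, 'cx': 253.13005088394047, 'cy': 189.94354215820758, 'eye': array([ 1.13964609, -0.30602486,  0.81854932]), 'attitude': array([0.71328018, 0.43607447, 1.0834582 ])}
{'fx': 365.1846775678234, 'fy': 365.1846775678234, 'cx': 253.95509589623498, 'cy': 191.373466122053, 'eye': array([0.39851016, 0.04539011, 1.05966023]), 'attitude': array([ 0.06838194, -0.12435342, -1.53732364])}
{'time_s': 0.1, 'joint_pos': array([-1.37438359e+00,  3.13389167e-01,  1.49836088e+00,  1.72392435e-05,
        1.33097223e+00, -2.23371351e-01]), 'qd': array([-0.00135017, -0.00238488, -0.00260813,  0.00053751, -0.00028175,
        0.00028833]), 'joint_torque': array([ 2.18330482e-03, -4.12900543e+01, -2.60143965e+01, -1.79291201e-04,
        3.03409681e-03,  3.86137160e-06]), 'eef_pos': array([ 0.2139368 , -0.47921275,  0.24979487]), 'orientation': array([-3.07154225e+00, -6.54322786e-01, -5.01972926e-05]), 'wrist_force': array([-0.32305482,  0.30914201,  0.02957134]), 'moment': array([ 0.00213338,  0.0157656 , -0.00686113]), 'grasp_force': 0.0, 'opening': 0.08562874096444165}
```

View pics/top0.png

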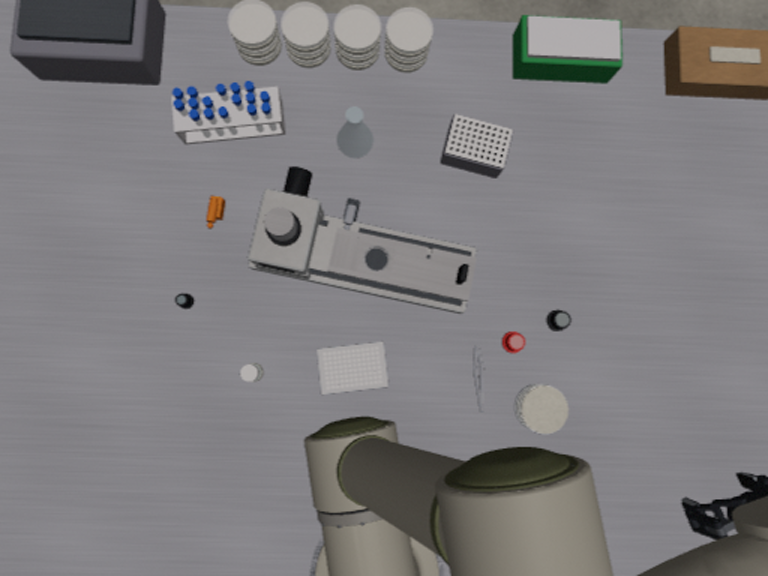

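View pics/scene0.png

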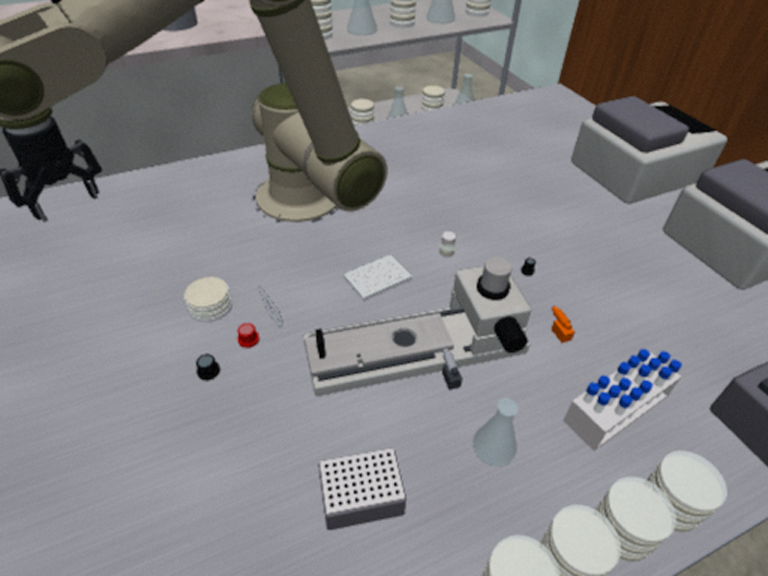

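Top view: the candidates for the larger cartridge are black at (559,320), small black at (184,300), and red at (513,342). By description it is (559,320). The pocket is at (376,259), the tab at (462,273), the dot at (430,252) and the barrel at (351,211); the orange decoy is at (215,211). I'll check these in close crops.

Run:
```python
from h import *
z=np.load("pics/top0.npz"); a=z["a"]; d=z["d"]
A=cv2.resize(a[125:215,200:330],None,fx=6,fy=6,interpolation=cv2.INTER_CUBIC)[:, :780]
cv2.imwrite("pics/c1.png",A)
B=cv2.resize(a[190:240,330:395],None,fx=6,fy=6,interpolation=cv2.INTER_CUBIC)
C=cv2.resize(a[185:235,100:160],None,fx=6,fy=6,interpolation=cv2.INTER_CUBIC)
cv2.imwrite("pics/c2.png",np.hstack([B,C]))
for u,v in((372.7,213),(122.5,200),(250.5,172.7),(308,182),(270,180)):
    print(u,v,pt("top",u,v,d[round(v),round(u)]).round(4))
```

```text
372.7 213 [ 0.4754 -0.3287  0.0359]
122.5 200 [0.4896 0.3759 0.0345]
250.5 172.7 [0.5796 0.0218 0.0327]
308 182 [ 0.5487 -0.1319  0.0954]
270 180 [ 0.5582 -0.0332  0.0474]
```

View pics/c1.png

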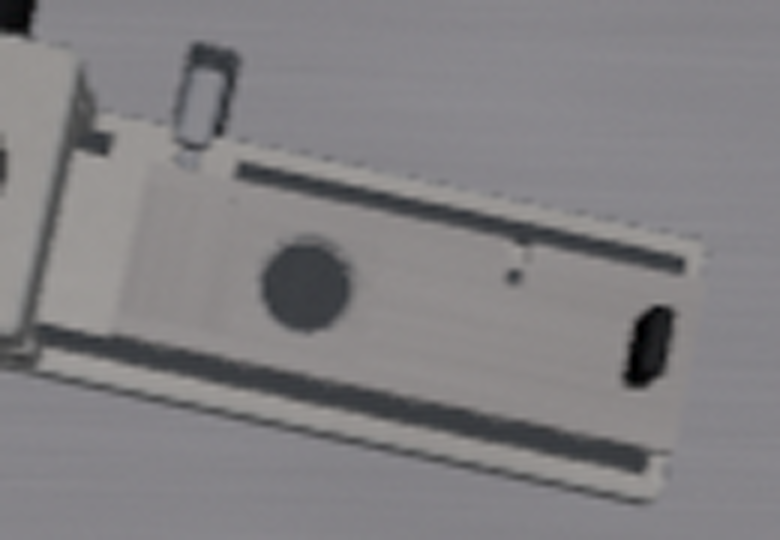

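View pics/c2.png

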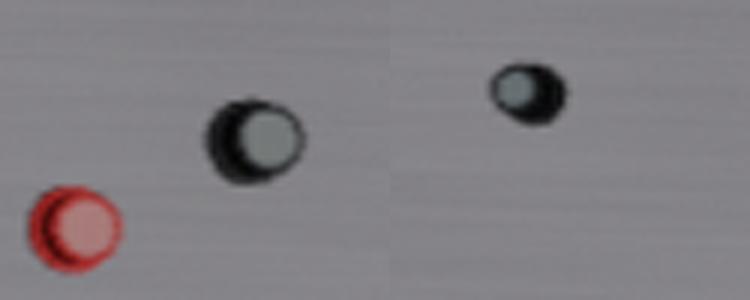

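Crop 1: pocket disc at (306,286), tab top at (650,345), dot at (514,276), notch at about (525,245), ball tip at about (190,158), barrel about (205,105). Crop 2: the larger cartridge has its window at (270,139), is black, and is clearly bigger than the small one on the right.

Run:
```python
from h import *
f=lambda x,y,z,ox=200,oy=125:atz("top",(x+.5)/6-.5+ox,(y+.5)/6-.5+oy,z)[:2]
print("cart",f(270,139,.034,330,190), "footouter", f(246,142,.008,330,190))
ed=[f(237,165,.03),f(685,258,.03),f(40,330,.044),f(645,455,.03),f(237,180,.044),f(685,272,.044),f(40,370,.03),f(650,500,.03)]
for i in range(0,8,2):
    v=ed[i+1]-ed[i]; print("yaw",np.arctan2(v[0],-v[1])) 
p=f(306,286,.040);t=f(652,343,.094);dot=f(514,276,.044);nt=f(522,247,.044);ball=f(190,158,.041);bar=f(203,105,.046)
v=p-t; yaw=-np.arctan2(v[0],v[1]); print("p",p,"t",t,np.linalg.norm(v),"yaw",yaw)
for yw in(yaw,):
  y=np.array([-np.sin(yw),np.cos(yw)]);x=np.array([y[1],-y[0]])
  for n,q in(("dot",dot),("notch",nt),("ball",ball),("bar",bar),("tab",t)): print(n,q,"slide frame",(q-p)@x,(q-p)@y)
# depth samples: tab top & scene view
s=np.load("pics/scene0.npz");a=s["a"];d=s["d"]
cv2.imwrite("pics/c3.png",cv2.resize(a[195:265,195:335],None,fx=5.5,fy=5.5,interpolation=cv2.INTER_CUBIC))
```

```text
cart [ 0.4763803  -0.33478375] footouter [ 0.47652387 -0.33258401]
yaw -0.17153976815029773
yaw -0.16529763110574605
yaw -0.16943792600945357
yaw -0.17822305701164845
p [0.57965287 0.02179941] t [ 0.54966481 -0.13282039] 0.15750100881520857 yaw -0.19156873431295118
dot [ 0.58721818 -0.07616338] slide frame 0.02607895273151703 -0.09473030778503291
notch [ 0.60127413 -0.07970551] slide frame 0.04055219208856113 -0.09553139260178566
ball [0.63903836 0.07865256] slide frame 0.04747434505466862 0.06712006451201895
bar [0.66369856 0.0732847 ] slide frame 0.07270546818213931 0.06654568233418505
tab [ 0.54966481 -0.13282039] slide frame 2.7627563391320276e-18 -0.15750100881520857
```

View pics/c3.png

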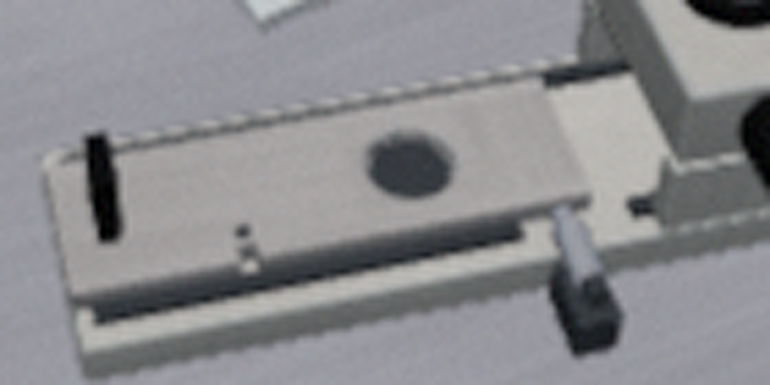

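Run:
```python
from h import *
f=lambda x,y,z:atz("scene",(x+.5)/5.5-.5+195,(y+.5)/5.5-.5+195,z)[:2]
P=f(409,162,.044);print("pocket rim",P,"floor",f(409,168,.036),"dot",f(243,231,.044),"tabtop",f(97,136,.094),"ball",f(560,212,.041),"notch",f(248,260,.040))
s=np.load("pics/scene0.npz")["a"]
g=lambda u,v:atz("scene",u,v,.034)[:2]
c=s[230:260,122:152]; cv2.imwrite("pics/c4.png",cv2.resize(c,None,fx=12,fy=12,interpolation=cv2.INTER_CUBIC))
t=f(97,136,.094); v=P-t; print(np.linalg.norm(v), -np.arctan2(v[0],v[1]))
# tool yaw now
Rm=R.from_rotvec(bot.get_state()["orientation"]).as_matrix(); print(Rm.round(3))
```

```text
pocket rim [0.57550381 0.01838373] floor [0.57332524 0.0199117 ] dot [ 0.58197414 -0.0780331 ] tabtop [ 0.53512495 -0.13524149] ball [0.63418108 0.07539177] notch [ 0.59679346 -0.08168223]
0.15884319638765038 -0.2570264398932253
[[ 0.913  0.408 -0.   ]
 [ 0.408 -0.913  0.001]
 [ 0.    -0.001 -1.   ]]
```

View pics/c4.png

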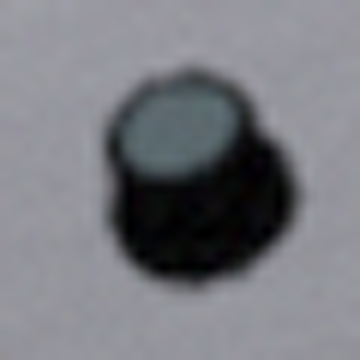

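Scene and top views agree to about 5 mm; the cartridge is at about (0.475,-0.335). I'm closing along slide x, which keeps the fingers clear of the red look-alike.

{"api": "step_arm", "payload": {
  "commands": [26,14.3,-11,0.097,-1,26,14.3,-11,0.097,-1,26,14.3,-11,0.097,-1,26,14.3,-11,0.097,-1,26,14.3,-11,0.097,-1,26,14.3,-11,0.097,-1,26,14.3,-11,0.097,-1,26,14.3,-11,0.097,-1,26,14.3,-11,0.097,-1,26,14.3,-11,0.097,-1]
}}

```text
time_s: 0.93
eef_pos: [0.475, -0.3354, 0.1394]
orientation: [-2.408, -2.017, 0.0]
wrist_force: [0.5, -0.5, 0.0]
opening: 0.0854
grasp_force: 0.0
```

Run:
```python
from h import *
s=bot.get_state(); print(s["time_s"],s["eef_pos"],s["joint_pos"].round(2)); print(R.from_rotvec(s["orientation"]).as_matrix().round(3)[:,1])
print("scene cart",atz("scene",136.5,240.4,.034))
A,_=snapshot("scene");B,_=snapshot("top")
print(pix("scene",s["eef_pos"]+[0,0,-.019]),pix("top",s["eef_pos"]))
cv2.imwrite("pics/v1.png",np.hstack([cv2.resize(A[180:280,90:190],(400,400),interpolation=2),cv2.resize(B[150:250,330:430],(400,400),interpolation=2)]))
```

```text
0.9333 [ 0.47503975 -0.33535795  0.13941524] [-0.82  0.54  1.46 -0.    1.14 -0.64]
[ 0.985 -0.175 -0.001]
scene cart [ 0.472779   -0.33741041  0.034     ]
(np.float64(130.28007409942833), np.float64(220.28535030648933)) (np.float64(389.84770860736717), np.float64(210.6340694561719))
```

View pics/v1.png

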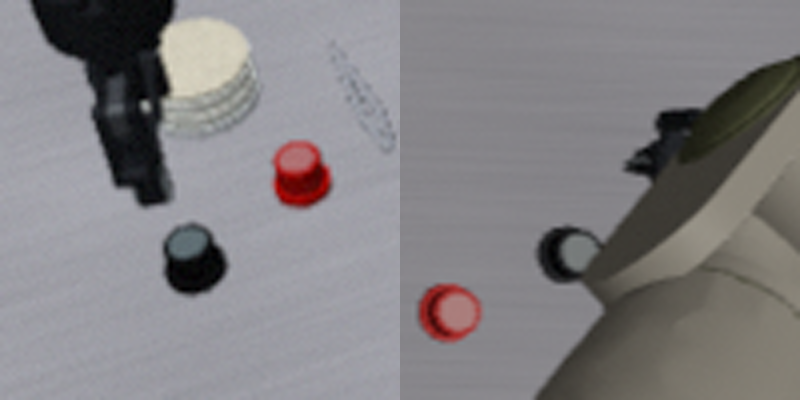

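The open fingers straddle the black cartridge. In the scene half it is at about (192,258), with red apart at (300,175). I'm going down to z = 0.032 so the tips stay above the 10 mm foot.

{"api": "step_arm", "payload": {
  "commands": [0,0,-18,0,-1,0,0,-18,0,-1,0,0,-18,0,-1,0,0,-18,0,-1,0,0,-15,0,-1,0,0,-10,0,-1,0,0,-7,0,-1,0,0,-3,0,-1,0,0,0,0,-1,0,0,0,0,0]
}}

```text
time_s: 1.87
eef_pos: [0.4742, -0.3368, 0.0339]
orientation: [2.413, 2.011, 0.0]
wrist_force: [0.7, 0.2, -0.5]
opening: 0.0752
grasp_force: 0.0
```

{"api": "step_arm", "payload": {
  "commands": [0,0,0,0,0,0,0,0,0,0.1,0,0,0,0,0.2,0,0,0,0,0.5,0,0,0,0,1,0,0,0,0,1,0,0,0,0,1,0,0,0,0,1,0,0,0,0,1,0,0,0,0,1]
}}

```text
time_s: 2.7
eef_pos: [0.4743, -0.3368, 0.0341]
orientation: [2.412, 2.011, 0.0]
wrist_force: [-0.0, 0.0, 5.8]
opening: 0.0317
grasp_force: 59.5
```

{"api": "step_arm", "payload": {
  "commands": [0,0,5,0,1,0,0,20,0,1,0,0,30,0,1,0,0,35,0,1,0,0,35,0,1,0,20,10,0,1,10,35,0,0,1,10,37,0,0,1,10,37,0,0,1,13,37,0,0,1]
}}

```text
time_s: 3.53
eef_pos: [0.5166, -0.1687, 0.1685]
orientation: [-2.414, -2.01, 0.0]
wrist_force: [0.8, -1.3, -1.0]
opening: 0.0321
grasp_force: 59.7
```

{"api": "step_arm", "payload": {
  "commands": [12,38,0,0,1,12,38,0,0,1,12,38,0,0,1,10,35,0,0,1,8,25,-10,0,1,6,15,-15,0,1,0,2,-20,0,1,0,0,-20,0,1,0,0,-10,0,1,0,0,0,0,1]
}}

```text
time_s: 4.37
eef_pos: [0.5758, 0.0207, 0.0912]
orientation: [-2.411, -2.009, 0.005]
wrist_force: [-0.8, -1.5, -1.5]
opening: 0.0318
grasp_force: 59.7
```

Run:
```python
from h import *
s=bot.get_state(); print(s["time_s"],s["eef_pos"],s["opening"],s["grasp_force"])
A,_=snapshot("scene");B,_=snapshot("top")
np.savez("pics/v2.npz",A=A,B=B)
cv2.imwrite("pics/v2.png",np.hstack([cv2.resize(A[160:240,220:300],(400,400),interpolation=2),cv2.resize(B[130:210,210:290],(400,400),interpolation=2)]))
```

```text
4.3667 [0.57577141 0.02070079 0.09123408] 0.03180426328148946 59.684316515922546
```

View pics/v2.png

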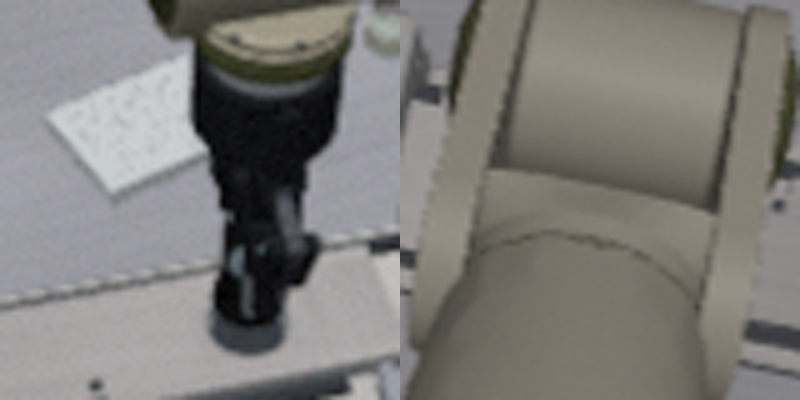

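Run:
```python
from h import *
A=np.load("pics/v2.npz")["A"]; A0=np.load("pics/scene0.npz")["a"]
print("now");print(A[216:234,258:282].max(2)); print("before"); print(A0[216:234:1,258:282].max(2))
t=np.linspace(0,2*np.pi,73)
def circ(c,r):
    q=np.array([pix("scene",[c[0]+r*np.cos(k),c[1]+r*np.sin(k),c[2]]) for k in t]); return q.min(0).round(1),q.max(0).round(1)
print("foot bottom",circ([.5758,.0207,.0571],.0195),"foot top of chamfer",circ([.5758,.0207,.060],.021))
for p in([.577,.020],[.5755,.0184],[.5796,.0218]): print("rim",p,circ(p+[.044],.023))
```

```text
now
[[173 171 175 171 143  51  14   9  10  18  53  77  53  18  14  18  17  26
   27  25  24  11  52 125]
 [170 170 169 170 136  27  16   8  10  18  52  80  50  17  14  11  18  24
   28  64  91 103 131 154]
 [170 171 173 163 113  17   7   7  14  17  52  81  52  15  16  19  10  35
   52  98 148 157 164 163]
 [171 173 169 154  98  13   5   8   7  13  54  74  53  20  17  17  17  37
   63 119 169 169 166 165]
 [170 170 171 160 110  13  17   9  16  18  56  74  47  19  21  19  18  34
   73 136 170 168 165 162]
 [166 169 166 154 110  20  11  15  12  17  56  73  39  12  19  22  18  21
   77 142 171 168 166 167]
 [169 167 159 139  96  55  19  15  16  17  43  75  60  18  21  22  19  32
   84 141 167 169 171 167]
 [165 165 158 134 104  67  40  18  14  11  26  50  45  20  11  17  21  61
  102 135 164 169 166 170]
 [169 166 158 136 108  66  59  42  32  17  10  11  14   6  11  25  38  68
  102 132 162 165 168 171]
 [169 166 159 134  96  70  68  64  57  46  41  34  40  48  47  53  61  66
   91 129 159 167 169 169]
 [168 167 165 136  86  66  67  67  65  61  62  58  62  66  61  60  65  67
   93 139 16
[... 2175 characters left out ...]
29 111  99  83  76  73  81  95 112 136 155
  165 167 169 170 167 165]
 [168 164 162 163 161 163 159 160 151 145 137 134 136 140 150 154 164 168
  168 167 168 168 169 168]
 [165 163 166 162 164 161 161 164 165 165 164 166 165 168 163 165 164 167
  165 168 166 166 169 170]
 [169 166 168 164 165 167 167 165 167 167 167 167 167 165 165 166 166 165
  165 167 166 168 169 163]]
foot bottom (array([263.1, 215.7]), array([276.8, 226.2])) foot top of chamfer (array([262.6, 214.6]), array([277.4, 226. ]))
rim [0.577, 0.02] (array([261.6, 218.1]), array([277.7, 230.6]))
rim [0.5755, 0.0184] (array([260.9, 217.9]), array([277. , 230.3]))
rim [0.5796, 0.0218] (array([262.6, 218.6]), array([278.7, 231. ]))
```

{"api": "step_arm", "payload": {
  "commands": [0.5,0,-2,0,1,0.5,0,-2,0,1,0.5,0,-2,0,1,0.5,0,-2,0,1,0.5,0,-1,0,1,0,0,0,0,1,0,0,0,0,1,0,0,0,0,1,0,0,0,0,1,0,0,0,0,1]
}}

```text
time_s: 5.3
eef_pos: [0.5795, 0.0206, 0.0844]
orientation: [2.413, 2.012, 0.0]
wrist_force: [-0.2, 0.5, 0.0]
opening: 0.0319
grasp_force: 59.7
```

Run:
```python
from h import *
s=bot.get_state(); print(s["eef_pos"],s["wrist_force"])
A=np.mean([snapshot("scene")[0] for _ in range(4)],0)
print(A[217:233,259:281].max(2).astype(int))
t=np.linspace(0,2*np.pi,73); e=s["eef_pos"]
def circ(c,r):
    q=np.array([pix("scene",[c[0]+r*np.cos(k),c[1]+r*np.sin(k),c[2]]) for k in t]); return q.min(0).round(1),q.max(0).round(1)
for z,r in((0,.019),(.002,.021),(.01,.021)): print(circ([e[0],e[1],e[2]-.0341+z],r))
B=cv2.resize(A[190:240,240:300].astype(np.uint8),(720,600),interpolation=2); cv2.imwrite("pics/v3.png",B)
```

```text
[0.57948758 0.02057206 0.08437799] [-0.23979698  0.5274341   0.03578252]
[[171 169 169 170 157 104  10  25  62  80  56  30  14  12  13  15  11  15
   19  20  18  15]
 [171 170 170 163 122  41   8  11  26  53  73  59  28  14  13  15  18  23
   24  23  18  21]
 [170 171 169 149  80  12  11   5   7  34  71  71  31  15  11  19  24  23
   19  26  46  75]
 [169 170 165 131  50  11   6   8   9  35  70  71  29  14  12  17  17  21
   59 108 131 144]
 [167 167 153 111  28  13  10   7  10  41  75  68  22  15  16  18  20  28
   93 158 169 170]
 [162 159 135  83  27  15  13   8   9  43  83  67  19  14  18  19  22  31
  102 168 169 170]
 [165 157 133  91  26  12  15   9   9  45  83  68  17  17  17  22  23  31
  101 165 170 170]
 [167 158 136 104  40  16  10  13  14  37  73  66  17  15  18  18  19  33
  102 159 167 167]
 [166 159 134  96  61  40  13  11  12  20  45  54  20  14  16  12  18  58
  116 157 168 168]
 [166 164 136  87  66  55  32  13  12  13  19  27  17   9  10  15  37  86
  139 161 169 169]
 [166 164 152 110  70  61  53  44  31  21  18  18  20  25  33  48  57  93
  142 166 167 168]
 [170 164 162 144 100  67  66  63  55  50  48  49  52  54  58  64  75 114
  153 167 166 167]
 [171 166 167 163 144 110  79  67  65  63  63  62  65  65  65  76 113 152
  166 166 168 170]
 [168 167 167 167 164 151 132 118 103  82  78  79  85  98 115 138 155 169
  168 169 171 170]
 [170 167 166 164 164 164 163 156 149 139 137 138 143 150 159 170 170 170
  171 171 170 169]
 [168 170 165 165 166 168 167 168 168 168 169 170 169 169 170 169 170 170
  170 169 170 170]]
(array([263.7, 218.3]), array([277.1, 228.6]))
(array([263. , 217.3]), array([277.8, 228.7]))
(array([263.1, 215.5]), array([278. , 226.9]))
```

View pics/v3.png

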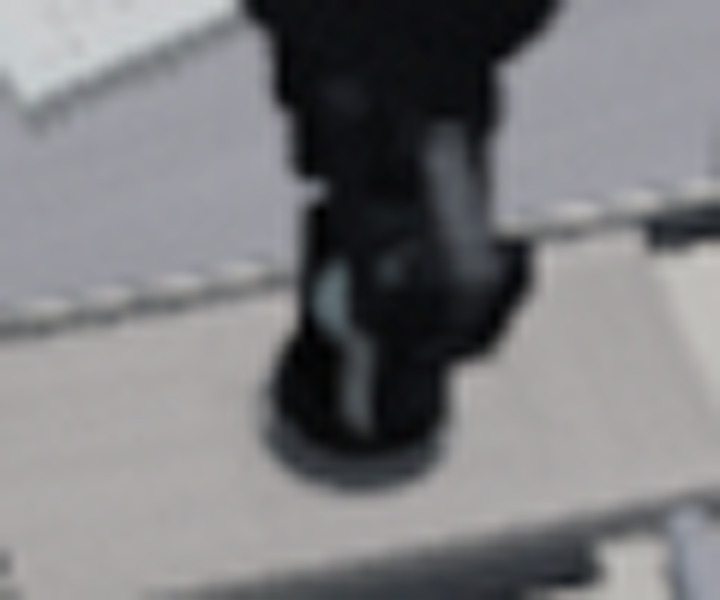

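The foot hangs about 1 px to the right of centre above the pocket (foot bottom at (355,440), pocket bottom at (355,490)). I'm shifting 1 mm in -y and going down while watching the force.

{"api": "step_arm", "payload": {
  "commands": [0,-0.5,0,0,1,0,-0.5,-1,0,1,0,0,-1,0,1,0,0,-1,0,1,0,0,-1,0,1,0,0,-1,0,1,0,0,-1,0,1,0,0,-1,0,1,0,0,-1,0,1,0,0,0,0,1]
}}

```text
time_s: 6.33
eef_pos: [0.5794, 0.0196, 0.0761]
orientation: [-2.413, -2.011, 0.0]
wrist_force: [-0.2, -0.1, -0.7]
opening: 0.0321
grasp_force: 59.7
```

{"api": "step_arm", "payload": {
  "commands": [0,0,-1,0,1,0,0,-1,0,1,0,0,-1,0,1,0,0,-0.7,0,1,0,0,-0.7,0,1,0,0,-0.7,0,1,0,0,0,0,1,0,0,0,0,1,0,0,0,0,1,0,0,0,0,1]
}}

```text
time_s: 7.17
eef_pos: [0.5795, 0.0196, 0.0712]
orientation: [-2.413, -2.012, -0.0]
wrist_force: [-0.6, -0.2, -0.7]
opening: 0.0321
grasp_force: 59.7
```

{"api": "step_arm", "payload": {
  "commands": [0,0,-0.4,0,1,0,0,-0.4,0,1,0,0,-0.4,0,1,0,0,0,0,1,0,0,0,0,1,0,0,0,0,1,0,0,0,0,1,0,0,0,0,1,0,0,0,0,1,0,0,0,0,1]
}}

```text
time_s: 8.0
eef_pos: [0.5795, 0.0196, 0.0701]
orientation: [2.413, 2.012, 0.0]
wrist_force: [-2.2, 0.8, 2.5]
opening: 0.032
grasp_force: 59.9
```

{"api": "step_arm", "payload": {
  "commands": [0,0,0,0,0.2,0,0,0,0,0,0,0,0,0,-0.2,0,0,0,0,-0.4,0,0,0,0,-0.4,0,0,0,0,-0.4,0,0,0,0,-0.4,0,0,0,0,-0.4,0,0,0,0,-0.4,0,0,0,0,-0.4]
}}

```text
time_s: 8.83
eef_pos: [0.5795, 0.0196, 0.07]
orientation: [2.413, 2.012, 0.0]
wrist_force: [0.1, 0.1, 0.3]
opening: 0.0598
grasp_force: 0.0
```

{"api": "step_arm", "payload": {
  "commands": [0,0,3,0,-0.4,0,0,8,0,-0.4,0,0,15,0,-0.4,0,0,20,0,-0.4,0,0,20,0,-0.4,-5,-20,14,0.11,-0.4,-5,-25,0,0.12,-0.4,-5,-30,0,0.12,-0.4,-5,-30,0,0.12,-0.4,-5,-30,0,0.12,-0.4]
}}

```text
time_s: 9.67
eef_pos: [0.5542, -0.1167, 0.151]
orientation: [1.715, 2.631, 0.0]
wrist_force: [-0.9, -0.5, 0.1]
opening: 0.06
grasp_force: 0.0
```

Run:
```python
from h import *
s=bot.get_state(); print(s["time_s"],s["eef_pos"],s["joint_pos"].round(2))
A,d=snapshot("scene");B,e=snapshot("top"); np.savez("pics/v4.npz",A=A,d=d,B=B,e=e)
# window height from depth in scene around the predicted spot
u,v=pix("scene",[.579,.0196,.070]); print(u,v)
for dv in(-1,0,1): print([pt("scene",round(u)+du,round(v)+dv,d[round(v)+dv,round(u)+du]).round(3)[2] for du in range(-8,9,2)])
u,v=pix("top",[.579,.0196,.070]); print(u,v)
for dv in(-4,0,4): print([pt("top",round(u)+du,round(v)+dv,e[round(v)+dv,round(u)+du]).round(3)[2] for du in range(-8,9,2)])
```

```text
9.6667 [ 0.5541952  -0.11667275  0.15096815] [-0.41  0.49  1.5  -0.    1.14 -0.83]
270.3569665069628 218.8097790977357
[np.float64(0.045), np.float64(0.044), np.float64(0.072), np.float64(0.072), np.float64(0.072), np.float64(0.073), np.float64(0.074), np.float64(0.072), np.float64(0.044)]
[np.float64(0.047), np.float64(0.047), np.float64(0.073), np.float64(0.071), np.float64(0.071), np.float64(0.073), np.float64(0.07), np.float64(0.071), np.float64(0.045)]
[np.float64(0.046), np.float64(0.061), np.float64(0.071), np.float64(0.071), np.float64(0.071), np.float64(0.072), np.float64(0.073), np.float64(0.045), np.float64(0.047)]
251.68518752684807 170.61163491882039
[np.float64(0.036), np.float64(0.072), np.float64(0.07), np.float64(0.072), np.float64(0.071), np.float64(0.074), np.float64(0.038), np.float64(0.044), np.float64(0.043)]
[np.float64(0.043), np.float64(0.072), np.float64(0.072), np.float64(0.074), np.float64(0.069), np.float64(0.07), np.float64(0.071), np.float64(0.042), np.float64(0.044)]
[np.float64(0.046), np.float64(0.062), np.float64(0.072), np.float64(0.071), np.float64(0.073), np.float64(0.07), np.float64(0.045), np.float64(0.047), np.float64(0.042)]
```

The cartridge is home (top about 71 mm up, flat). Next is the tab at about (0.5515,-0.138), pinched across its thickness.

{"api": "step_arm", "payload": {
  "commands": [-0.3,-2.5,0,0.122,-0.4,-0.3,-2.5,0,0.122,-0.4,-0.3,-2.5,0,0.122,-0.4,-0.3,-2.5,0,0.122,-0.4,-0.3,-2.5,0,0.122,-0.4,-0.3,-2.5,0,0.122,-0.4,-0.3,-3,0,0.122,-0.4,-0.3,-3,0,0.122,-0.4,0,0,-10,0.005,-0.4,0,0,-10,0,-0.4]
}}

```text
time_s: 10.6
eef_pos: [0.5524, -0.136, 0.1299]
orientation: [0.29, 3.127, -0.001]
wrist_force: [-0.0, 0.5, 0.1]
opening: 0.0594
grasp_force: 0.0
```

{"api": "step_arm", "payload": {
  "commands": [0,0,-12,0,-0.4,0,0,-12,0,-0.4,0,0,-12,0,-0.4,0,0,-10,0,-0.4,0,0,-7,0,-0.4,0,0,-3,0,-0.4,0,0,-1,0,-0.4,0,0,0,0,-0.2,0,0,0,0,0,0,0,0,0,0.2]
}}

```text
time_s: 11.43
eef_pos: [0.5523, -0.1366, 0.0735]
orientation: [0.284, 3.128, -0.001]
wrist_force: [0.1, 0.1, -0.2]
opening: 0.0342
grasp_force: 0.0
```

{"api": "step_arm", "payload": {
  "commands": [0,0,0,0,0.3,0,0,0,0,0.4,0,0,0,0,0.5,0,0,0,0,0.6,0,0,0,0,0.7,0,0,0,0,0.8,0,0,0,0,1,0,0,0,0,1,0,0,0,0,1,0,0,0,0,1]
}}

```text
time_s: 12.27
eef_pos: [0.5521, -0.1364, 0.0732]
orientation: [0.283, 3.129, -0.0]
wrist_force: [-0.5, 0.9, 4.3]
opening: 0.0113
grasp_force: 58.7
```

Run:
```python
from h import *
s=bot.get_state(); print(s["time_s"],s["eef_pos"],R.from_rotvec(s["orientation"]).as_matrix()[:,1].round(3),s["opening"],s["grasp_force"],s["wrist_force"],s["joint_pos"].round(2))
A,d=snapshot("scene");B,e=snapshot("top"); np.savez("pics/v5.npz",A=A,d=d,B=B,e=e)
cv2.imwrite("pics/v5.png",np.hstack([cv2.resize(A[195:265,195:295],(400,280),interpolation=2),cv2.resize(B[125:195,215:315],(400,280),interpolation=2)]))
```

```text
12.2667 [ 0.55213362 -0.13640706  0.07318436] [ 0.18   0.984 -0.   ] 0.011257678967730795 58.694220185279846 [-0.51953418  0.85780122  4.30483594] [-0.45  0.6   1.56  0.    0.98 -1.84]
```

{"api": "step_arm", "payload": {
  "commands": [1.4,8,0,0,1,2.6,14.2,0,0,1,2.6,14.2,0,0,1,2.6,14.2,0,0,1,2.6,14.2,0,0,1,2.6,14.2,0,0,1,2.6,14.2,0,0,1,2.6,14.2,0,0,1,2.6,14.2,0,0,1,1.4,8,0,0,1]
}}

```text
time_s: 13.2
eef_pos: [0.5758, -0.0059, 0.0731]
orientation: [0.282, 3.129, -0.001]
wrist_force: [-3.0, -2.5, 5.6]
opening: 0.0114
grasp_force: 59.0
```

{"api": "step_arm", "payload": {
  "commands": [0.9,4.9,0,0,1,0.9,4.9,0,0,1,0,0,0,0,1,0,0,0,0,1,0,0,0,0,1,0,0,0,0,1,0,0,0,0,1,0,0,0,0,1,0,0,0,0,1,0,0,0,0,1]
}}

```text
time_s: 14.03
eef_pos: [0.5774, 0.0033, 0.0731]
orientation: [-0.284, -3.129, -0.001]
wrist_force: [-2.2, 2.3, 6.2]
opening: 0.0114
grasp_force: 59.2
```

Run:
```python
from h import *
s=bot.get_state(); e=s["eef_pos"]; y=np.array([.178,.984]); print(s["time_s"],e,(e[:2]-[.5521,-.1364])@y,s["wrist_force"])
A=np.mean([snapshot("scene")[0] for _ in range(4)],0).astype(np.uint8);B=snapshot("top")[0]; np.savez("pics/v6.npz",A=A,B=B)
ball=[.637,.077,.041]; u,v=pix("scene",ball);print(u,v,pix("top",ball))
u,v=int(u),int(v)
L=cv2.resize(A[v-22:v+18,u-40:u+20],(780,520),interpolation=2); print("crop origin",u-40,v-22); cv2.imwrite("pics/v6.png",L)
```

```text
14.0333 [0.57742154 0.00327512 0.07311109] 0.1419475527919543 [-2.24068421  2.25615807  6.21140275]
297.40812672067995 233.67847879046082 (np.float64(231.8054250244374), np.float64(151.63924976555322))
crop origin 257 211
```

View pics/v6.png

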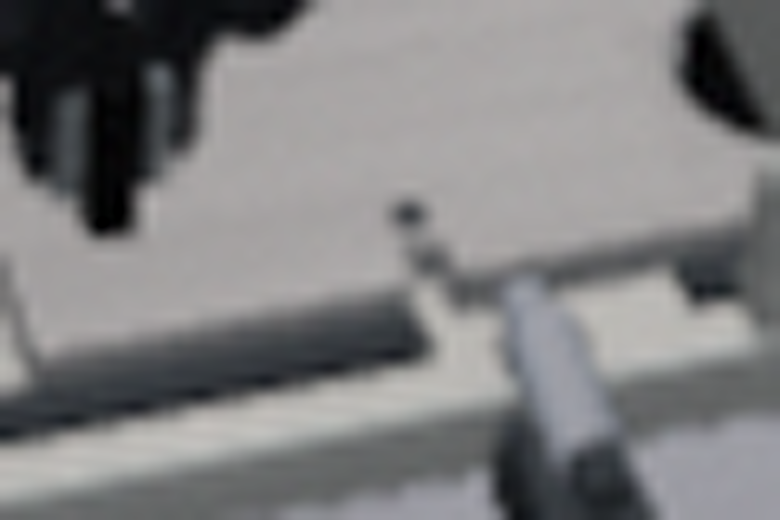

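Dot at (407,213), notch mouth at (428,258), ball tip at (525,283) in the crop, so the notch is still short of the ball.

Run:
```python
from h import *
y=np.array([.178,.984]);x=np.array([.984,-.178])
f=lambda a,b,z:atz("scene",(a+.5)/13-.5+257,(b+.5)/13-.5+211,z)[:2]
n=f(428,257,.044);d=f(407,213,.044);b=f(527,278,.040)
print("to go from notch",(b-n)@y,"from dot",(b-d)@y,"x",(b-n)@x,(n-d)@x,(n-d)@y)
```

```text
to go from notch 0.020436930840191162 from dot 0.02096500574653365 x 0.007623917617413147 0.01274934115750545 0.0005280749063424852
```

{"api": "step_arm", "payload": {
  "commands": [0.36,2,0,0,1,0.54,3,0,0,1,0.54,3,0,0,1,0.54,3,0,0,1,0.54,3,0,0,1,0.18,1,0,0,1,0,0,0,0,1,0,0,0,0,1,0,0,0,0,1,0,0,0,0,1]
}}

```text
time_s: 15.12
eef_pos: [0.5802, 0.0186, 0.0731]
orientation: [0.284, 3.129, 0.002]
wrist_force: [-1.5, 4.4, 5.3]
opening: 0.0112
grasp_force: 59.3
```

{"api": "step_arm", "payload": {
  "commands": [0.18,1,0,0,1,0.18,1,0,0,1,0,0,0,0,1,0,0,0,0,1,0,0,0,0,1,0,0,0,0,1,0,0,0,0,1,0,0,0,0,1,0,0,0,0,1,0,0,0,0,1]
}}

```text
time_s: 15.95
eef_pos: [0.5806, 0.0206, 0.0731]
orientation: [0.284, 3.129, 0.002]
wrist_force: [-0.3, 5.6, 5.0]
opening: 0.0114
grasp_force: 59.3
```

{"api": "step_arm", "payload": {
  "commands": [0.18,1,0,0,1,0,0,0,0,1,0,0,0,0,1,0,0,0,0,1,0,0,0,0,1,0,0,0,0,1,0,0,0,0,1,0,0,0,0,1,0,0,0,0,1,0,0,0,0,1]
}}

```text
time_s: 16.78
eef_pos: [0.5807, 0.0213, 0.0731]
orientation: [0.284, 3.129, 0.001]
wrist_force: [-2.1, 3.8, 5.3]
opening: 0.0116
grasp_force: 59.3
```

{"api": "step_arm", "payload": {
  "commands": [0.18,1,0,0,1,0,0,0,0,1,0,0,0,0,1,0,0,0,0,1,0,0,0,0,1,0,0,0,0,1,0,0,0,0,1,0,0,0,0,1,0,0,0,0,1,0,0,0,0,1]
}}

```text
time_s: 17.62
eef_pos: [0.5808, 0.0216, 0.0731]
orientation: [-0.284, -3.128, 0.0]
wrist_force: [-2.9, -1.7, 6.5]
opening: 0.0112
grasp_force: 59.4
```

Run:
```python
from h import *
for i in range(6):
    A,_=snapshot("scene"); s=bot.get_state(); print(s["eef_pos"],s["wrist_force"],s["moment"].round(2)); 
A=np.mean([snapshot("scene")[0] for _ in range(4)],0)
o=np.load("pics/v6.npz")["A"]
print(A[227:238,288:304].max(2).astype(int))
```

```text
[0.58077873 0.02161462 0.07314889] [-2.86813263 -1.21362216  6.05713902] [-0.06  0.44  0.03]
[0.58076528 0.02160337 0.07315608] [-1.79494543 -0.59382803  6.10778733] [-0.1   0.42  0.09]
[0.58079651 0.0216064  0.07314529] [-3.3966172  -0.55299023  5.82923666] [-0.1   0.37  0.08]
[0.58075974 0.02160596 0.07313381] [-3.32842677 -1.82573743  6.00217242] [-0.13  0.4   0.1 ]
[0.58078266 0.02160762 0.07314408] [-2.51194863 -1.18388109  5.42989726] [-0.12  0.45  0.06]
[0.58076903 0.02160449 0.0731347 ] [-3.32428339 -0.35774277  6.57083764] [-0.13  0.42  0.13]
[[168 167 169 167 168 158 136 142 162 171 170 170 169 168 166 169]
 [167 168 168 168 169 167 152 137 133 147 169 166 168 168 167 167]
 [169 170 170 170 172 169 144  99  93 112 154 168 167 163 153 146]
 [170 171 173 173 172 173 155 109  91  95 120 144 136 126 114 110]
 [171 172 173 170 158 152 141 125 138 130 111 104  97  89  92  90]
 [153 148 138 130 120 114 111 133 163 157 126  86  92  96 111 121]
 [112 111 100  97  96  95 103 132 153 150 131 118 141 156 163 168]
 [ 88  93  95  99 113 123 125 128 130 137 142 152 165 179 188 187]
 [ 73 102 143 155 162 167 167 157 143 153 162 166 158 163 186 186]
 [ 63  96 160 184 185 183 179 160 150 163 169 166 155 151 170 186]
 [ 55  75 138 184 184 184 173 139 132 157 167 165 162 152 160 187]]
```

Run:
```python
from h import *
y=np.array([.178,.984]);x=np.array([.984,-.178])
A=np.mean([snapshot("scene")[0] for _ in range(4)],0).max(2)
o=np.load("pics/v6.npz")["A"].max(2).astype(float)
def cen(I,u,v):
    w=np.clip(155-I[v-3:v+4,u-3:u+4],0,None); g=np.mgrid[v-3:v+4,u-3:u+4]; return (g[1]*w).sum()/w.sum(),(g[0]*w).sum()/w.sum(),w.sum()
print(A[222:230,288:300].astype(int))
a=cen(o[:230],288,226);b=cen(A[:228],294,224)
pa,pb=[atz("scene",c[0],c[1],.044)[:2] for c in(a,b)]
print(a,b,(pb-pa)@y,(pb-pa)@x)
bl=atz("scene",297.4,232.4,.040)[:2]; print("to go",(bl-pb)@y)
B=snapshot("top")[0]; b0=np.load("pics/v6.npz")["B"]
print(bot.get_state()["time_s"])
```

```text
[[171 170 172 170 170 173 171 170 170 171 172 171]
 [171 170 168 169 169 168 169 169 171 169 170 170]
 [168 168 167 167 167 169 168 168 169 167 170 171]
 [166 166 166 166 161 141 120 128 150 169 168 171]
 [167 165 167 167 162 131  74  93 144 171 169 169]
 [167 168 168 166 168 159 135 142 163 170 169 168]
 [167 167 167 167 170 165 154 137 131 147 169 167]
 [168 168 171 170 172 168 146  99  93 112 155 168]]
(np.float64(288.096), np.float64(227.344), np.float64(375.0)) (np.float64(294.33246753246755), np.float64(225.83722943722944), np.float64(288.75)) 0.01906945557368207 -0.0010555064661328722
to go 0.002006737355860612
18.3667
```

{"api": "step_arm", "payload": {
  "commands": [0.1,0.5,0,0,1,0,0,0,0,1,0,0,0,0,1,0,0,0,0,1,0,0,0,0,1,0,0,0,0,1,0,0,0,0,1,0,0,0,0,1,0,0,0,0,1,0,0,0,0,1]
}}

```text
time_s: 19.2
eef_pos: [0.5808, 0.0217, 0.0731]
orientation: [-0.284, -3.128, 0.001]
wrist_force: [-3.7, -2.6, 6.1]
opening: 0.0116
grasp_force: 59.4
```

{"api": "step_arm", "payload": {
  "commands": [0.1,0.5,0,0,1,0,0,0,0,1,0,0,0,0,1,0,0,0,0,1,0,0,0,0,1,0,0,0,0,1,0,0,0,0,1,0,0,0,0,1,0,0,0,0,1,0,0,0,0,1]
}}

```text
time_s: 20.03
eef_pos: [0.5808, 0.0218, 0.0731]
orientation: [-0.284, -3.128, 0.002]
wrist_force: [-5.3, -6.0, 6.9]
opening: 0.0111
grasp_force: 59.5
```

Pushing 1 mm further gave only 0.2 mm of motion and the force rose to -6 N. With the forward pull just before that, the ball is seated. I'm backing off to neutral.

{"api": "step_arm", "payload": {
  "commands": [-0.2,-1,0,0,1,0,0,0,0,1,0,0,0,0,1,0,0,0,0,1,0,0,0,0,1,0,0,0,0,1,0,0,0,0,1,0,0,0,0,1,0,0,0,0,1,0,0,0,0,1]
}}

```text
time_s: 20.87
eef_pos: [0.5808, 0.0216, 0.0731]
orientation: [-0.284, -3.128, 0.0]
wrist_force: [-2.8, -1.2, 5.4]
opening: 0.0115
grasp_force: 59.5
```

Run:
```python
from h import *
s=bot.get_state(); print(s["time_s"],s["eef_pos"],s["wrist_force"],s["grasp_force"])
# top-view check: dot, at slide travel, vs ball from first top picture
y=np.array([.178,.984])
B=np.mean([snapshot("top")[0] for _ in range(4)],0).max(2)
p=pix("top",[.5874+.0287,-.0765+.1585,.044]); u,v=map(int,p); print(p); print(B[v-6:v+7,u-6:u+12].astype(int))
```

```text
20.8667 [0.58076608 0.02155035 0.07314135] [-2.79294536 -1.1977572   5.44937538] 59.45529341697693
(np.float64(229.74372380931158), np.float64(158.5599797957775))
[[131 131 131 131 131 132 108  72  73  96 120 127 127 128 129 128 129 130]
 [131 131 131 132 131 133 104  65  74 102 121 125 125 125 126 127 127 127]
 [131 131 132 131 131 134 109  69  78 104 119 122 122 123 124 124 125 126]
 [131 131 131 131 132 116  84  69  83 109 119 119 120 120 121 121 123 123]
 [131 131 132 131 133 108  71  69  79 104 116 117 117 118 119 119 120 120]
 [131 131 131 131 133 104  63  69  82 103 112 114 114 115 115 115 117 118]
 [131 131 132 131 121  92  69  69  83 102 109 109 110 111 112 112 113 114]
 [131 131 131 131 114  81  70  69  86 100 104 105 106 107 108 109 110 110]
 [131 131 131 132 107  70  70  68  82  96  99 101 101 102 104 104 105 106]
 [132 131 131 132 109  75  75  74  83  93  95  97  97  97  98 100 101 101]
 [132 131 131 120 108 107 107 108 104 103 105 105 102  97  97  98  98  97]
 [132 131 132 118 118 130 132 133 132 132 131 130 130 124 120 115 106 104]
 [134 133 135 115 115 131 132 131 132 132 131 130 129 128 128 126 125 124]]
```

```bash
python3 -c "
from workcell import bot
print(bot.close_job())"
```

```text
the job is handed in; nothing more can be done
None
```

I put the larger cartridge in the pocket and let go of it, then pushed the slide in until the ball appeared to seat in the notch. I handed the job in with the tab still pinched; the hand-in returned no verdict. The cartridge's height, by depth camera, is right and its top level. The notch rests on force: a forward pull, then stiff resistance. One camera reading put the notch about 2 mm short of the ball, at the tolerance limit.

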